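# Close the air-filter housing and lock its quarter-turn stud

## Task

The filter element of the compressor's intake housing has been changed: swing the grey cover shut, then push the cover's red-winged quarter-turn stud in through the slot inside and turn it a quarter turn clockwise until it locks and stays in when you let go. The slot may sit askew under the cover, so press gently while you feel for it and never force the stud against the receptacle, and leave the loose things on the bench where they lie.

Things in the scene. Friction and masses are not known exactly. Their poses are not given: they have to be found in the camera images.
- airbox: Black filter housing, an open-topped box 150 (x) x 160 (y) x 70 mm high, bolted to the bench by four feet; its near side (its own -x) faces the robot within 17 degrees; an inlet stub sticks out 35 mm on its left (+y). Origin: centre of its underside on the bench. It does not move.
- hatch (a joint): Angle of the grey cover: 0 = shut on the rim, 1.57 = upright; open at first (1.25 to 1.7 rad). It stays at any angle by hinge friction (about 0.28 N m; the cover weighs 0.25 kg) and has no catch. The cover is a plate 154 mm long from the hinge, 166 mm wide, 5 mm thick. Shut, its upper face is 75 mm above the bench.
- hinge (a point): Middle of the cover's hinge line, at the housing's far edge: 79 mm from the housing's origin along its +x, 72.5 mm above the bench. The line runs along the housing's y.
- lip (a point): Middle of the outer edge of the cover's lip (50 mm wide), 169 mm from the hinge line, half-way through the plate. Axes those of the cover: y along the hinge, z out of its outer (upper) face.
- cup (a point): Centre of the mouth of the low steel ring (42 mm across, 5 mm high) on the cover's outer face round the stud, 109 mm from the hinge line, on the cover's middle line. z points out along the stud's axis, y along the hinge, x to the hinge. Two white lines on the cover beside the ring lie along y.
- stud: Captive quarter-turn stud in the cover. Origin: centre of its red wing, on the stud's axis. Wing 38 mm long (own y), 10 mm thick (own x), 26 mm high (own z). Origin 27 mm above the cup's mouth when out, 18 mm when locked. It turns with slight friction (0.025 N m) and stays where left; at first within 35 degrees of the cover's y. A spring holds it out: 2 N at rest plus 0.6 N per mm pushed in; travel 14 mm.
- flange (a point): Centre of the upper face of the stud's steel flange (28 mm across, 5 mm thick), 13 mm below the wing's centre; the wing stands on it. Keep fingertips above it.
- pin (a point): Centre of the flat steel cross bar at the stud's foot, under the cover, 42.5 mm below the wing's centre; 24 mm long, 4 mm wide and high, parallel to the wing's length (y). Cover shut, it meets the plate after 2 mm of push; where bar and slot agree within about 4.5 degrees it goes on in against the stud's own spring alone (8.7 N at 11 mm, 10.5 N at 14 mm).
- receptacle: Bracket inside the housing straight below the shut stud, fixed to the housing and square with it. Origin: centre of the upper face of the brass slotted plate that it carries, 60.5 mm above the bench. The plate (32 x 36 x 5 mm, slot 27 x 6 mm) gives way on springs when the bar stands on it beside the slot: 4 N to start, 2 N more per mm, hard stop after 6 mm. More than 25 N from the stud damages it.
- plate_top (a point): Same point as the receptacle's origin. The plate sits askew: its slot lies within 46 degrees either way of the housing's y; the angle is not reported and is hidden by the shut cover. The plate turns in its seat only under 0.2 N m. From the slot the stud turns clockwise only (from above), pushed 11.5 to 13.5 mm in, 90 degrees to a stop; let go there it backs out to 9 mm: locked. Elsewhere it springs out or sticks at 11 mm.
- tape: Loose roll of black tape lying flat, 62 mm across, 19 mm high, right of the housing; bystander. Origin: centre of its underside.
- screwdriver: Loose screwdriver with a red handle, 201 mm long, 31 mm thick, left of the housing; bystander. Origin: underside of its middle.
- hexkey: Loose black hexagon key, 38 x 114 x 8 mm, behind the housing; bystander. Origin: centre of its underside.

How it is judged:
By the outcome, as a careful person would: the job done as asked, in the order asked, and still so for the second after the job is handed in, with the robot touching nothing.
It also fails if it takes over 67 s, if anything falls off the work surface, if the arm or the gripper's body presses on something with over 40 N, if the wrist force passes 120 N, or if a joint passes its speed limit or range.

## Robot

A 6-joint arm with a two-finger parallel gripper is mounted at the origin on a cart in front of the work surface, level with it; the furniture and walls round the work are solid. World frame = base frame: x ahead of the robot, y to its left, z up, the work surface at z = 0. Lengths are in m, angles in rad, forces in N, time in s.
With the tool pointing down it reaches from about 0.35 to 0.775 m from the base axis. Payload 5.5 kg.
Tool frame: the origin (TCP) lies midway between the tips of the shut fingers; the grasp point (between the pads) lies 19 mm behind it; z points along the fingers, y is the direction in which the jaws open and shut (so a half turn about z gives the same grasp; the last joint's range is limited). The gripper opens to 85 mm and grips with 20 to 120 N. Pads are 22 mm wide; open, the fingers measure 114 mm over their backs; the gripper's body (76 mm by 85 mm) begins 54 mm behind the grasp point. The pads swing forward as they close: fully open they stand 13 mm farther back than shut.
Start: joints at [-0.14, 0.313, 0.046, 1.304, 0, 1.431], TCP at [0.575, -0, 0.231] pointing down, gripper open.
Joint ranges: [-2.76, 2.76], [-0.86, 1.69], [-1.03, 1.26], [-2.2, 2.34], [-1.47, 1.5], [-3.14, 3.14]. Speed limits (rad/s): [2.57, 2.57, 3.14, 3.14, 3.14, 3.14].

## Interface

Orientations are given as a unit quaternion [w, x, y, z].
In Python, from workcell import env gives the robot as it stands.
- The arm moves only by the shell command python3 -m creep 'ROWS' [OPENING] [FORCE]. ROWS is JSON, a list of rows, each a list of 6 numbers: the shift along the tool's x, y, z in m, then the turn, a rotation vector about the tool's x, y, z in degrees. A call has exactly 8 rows; each row is the pose to reach, as a shift and turn from the pose commanded when the call began, along the tool's axes at that moment; what a row does not reach only later rows make up. A row lasts 1/10 s, in which the tool goes at most 50 mm and 8.59 degrees, less where a joint would pass 70% of its speed; a pose out of reach is approached as far as the arm can. A call with a gripper value outside its range is refused whole. OPENING is the finger opening in m, from 0 to 0.0854, set as the call begins (- or left out, the last holds). The fingers move at their own pace and stop on an object; FORCE is the grip in N (left out, the last holds). Time passes only in rows, so rows that repeat a pose let the fingers close, or fill a call up. It gives the time, the measured TCP pose, the force and the opening at its end, in the units of the state.
- env.get_state(): the state, without advancing time (a new reading comes with each control period).
- env.read_camera(name): name is "scene" or "side" or "wrist"; returns (picture, depth): 384x512x3 uint8, blue, green, red; 384x512 float32, m along the optical axis (not along the pixel's ray), 0 where there is no reading.
- env.camera_params(name): a dict with "fx", "fy", "cx", "cy" (pixels), "position" and "orientation" of the camera in the world. Camera axes: x right, y up, looking along -z (the intrinsics and any distortion apply to the point x, -y, -z); pixel columns grow to the right and rows downward; lengths in m; the calibration is good to about 2 mm. A picture is of the moment at which its call begins: read the wrist's pose just before it. camera_params takes no time and is no camera call; for the wrist camera it gives the pose at the moment of the call.
- env.hand_in(): hands the job in, once; it reports no verdict.
The state is a dict: "clock": time; "joint_pos": joint angles; "qvel": joint speeds; "tau": joint torques, N m; "tcp_pos": TCP position; "orientation": TCP orientation; "wrist_force": force on the tool from outside, world axes, zero at the start; "ft_torque": the same for the moment, N m; "finger_gap": finger opening in m.
Only numpy, scipy, OpenCV 4.12 (cv2) and the standard library are available. Lean on these libraries where they do the work, as an engineer would, in place of code of your own. Each camera call takes 0.05 s, during which the arm holds its last target. There are 200 camera calls.

## Working session

There is one attempt and no reset: what is moved stays moved. The work goes in short steps, Python scripts to look and compute and a shell command to move; the robot and the scene stay as the last step left them, time stands still between calls to the robot, and variables do not carry over. Pictures are saved under pics/ and viewed, about 8 in all and at most 12, crops included, and the job is handed in when it is done.

```bash
ls; mkdir -p pics; cat > h.py <<'E'
import numpy as np, cv2
from scipy.spatial.transform import Rotation as R
from workcell import env
def q2R(q): return R.from_quat([q[1],q[2],q[3],q[0]]).as_matrix()
def cloud(name):
    p=env.camera_params(name); im,d=env.read_camera(name)
    v,u=np.mgrid[:384,:512]
    P=np.stack([(u-p['cx'])/p['fx']*d,-(v-p['cy'])/p['fy']*d,-d],-1)
    W=P@q2R(p['orientation']).T+np.array(p['position'])
    W[d==0]=np.nan
    return im,d,W,p
E
python3 - <<'E'
from h import *
s=env.get_state();print({k:np.round(v,3).tolist() for k,v in s.items()})
a=[]
for n in("scene","side"):
    im,d,W,p=cloud(n);print(n,p);np.save(n+'0.npy',W);cv2.imwrite(f'pics/{n}0.png',im);a.append(im)
cv2.imwrite('pics/a0.png',cv2.resize(np.hstack(a),(800,300)))
E
```

```text
pics
{'clock': 0.0, 'joint_pos': [-0.14, 0.314, 0.045, 1.304, 0.0, 1.431], 'qvel': [0.001, 0.001, 0.0, 0.001, -0.001, -0.0], 'tau': [-0.003, -48.063, 29.853, 0.02, -0.0, -0.0], 'tcp_pos': [0.574, 0.0, 0.23], 'orientation': [-0.001, 0.707, 0.707, -0.001], 'wrist_force': [-0.234, 0.117, 0.614], 'ft_torque': [0.039, 0.044, 0.054], 'finger_gap': 0.085}
scene {'fx': 366.688208529413, 'fy': 366.688208529413, 'cx': 266.2274439443467, 'cy': 197.04543938573283, 'position': array([0.02638629, 1.09370331, 0.65795621]), 'orientation': array([-0.23500397, -0.14512644,  0.49512082,  0.82375168])}
side {'fx': 352.4547692566584, 'fy': 352.4547692566584, 'cx': 250.85574722242012, 'cy': 191.91303976853632, 'position': array([ 0.59949148, -0.31251003,  0.87957011]), 'orientation': array([ 0.95696967,  0.2901079 ,  0.00670537, -0.00122115])}
```

View pics/scene0.png

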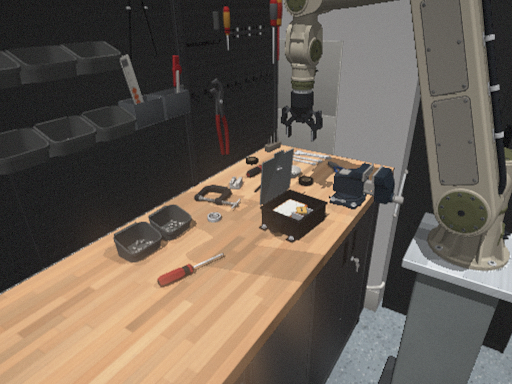

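View pics/side0.png

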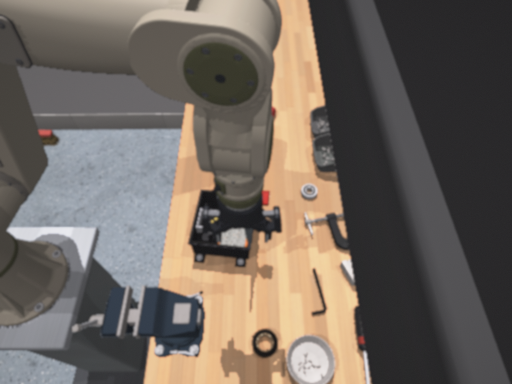

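The scene view shows the housing at about (293,210) with the cover upright at (278,175). In the side view the hand hides most of the housing, around (235,225). Next is the wrist view, which should show the slot while the cover is open.

```bash
python3 - <<'E'
from h import *
im,d,W,p=cloud("wrist");print(p);np.save('wrist0.npy',W);cv2.imwrite('pics/wrist0.png',im)
cv2.imwrite('pics/w0.png',cv2.resize(im,(800,600),interpolation=cv2.INTER_CUBIC))
E
```

```text
{'fx': 288.7768908801588, 'fy': 288.7768908801588, 'cx': 254.5944602611619, 'cy': 188.20888401607158, 'position': array([0.57669377, 0.06694111, 0.37282188]), 'orientation': array([ 9.91018607e-01, -1.33721731e-01,  7.64901463e-04, -1.86800501e-04])}
```

View pics/w0.png

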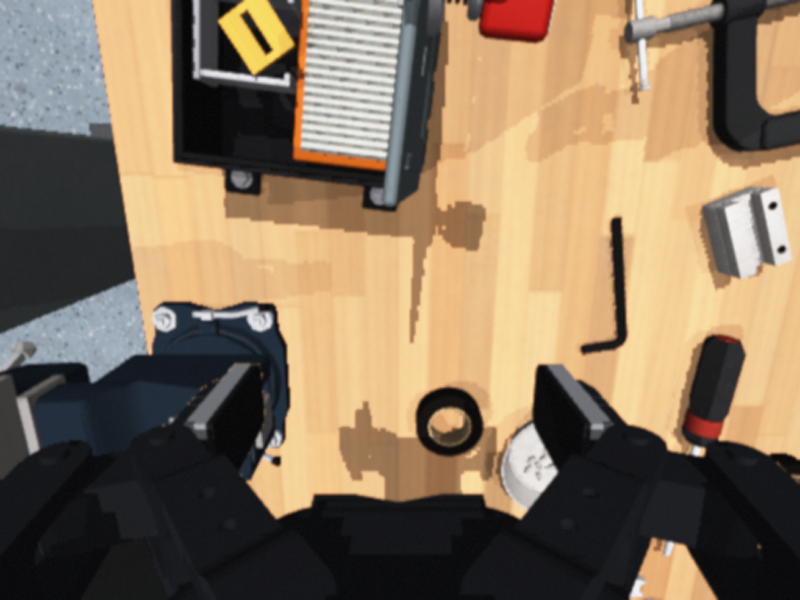

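The yellow slotted plate sits at about (258,35) in the 800x600 picture, with its slot running from (245,15) to (270,52). The housing's right wall runs from (175,160) to (400,185), and the cover stands upright at about (405,110). Next I'll measure the slot angle and the housing pose.

```bash
cat >> h.py <<'E'
def onplane(uv,p,z):
    uv=np.atleast_2d(uv).astype(float)
    r=np.c_[(uv[:,0]-p['cx'])/p['fx'],-(uv[:,1]-p['cy'])/p['fy'],-np.ones(len(uv))]@q2R(p['orientation']).T
    o=np.array(p['position']); return o+r*((z-o[2])/r[:,2])[:,None]
E
python3 - <<'E'
from h import *
W=np.load('wrist0.npy');im=cv2.imread('pics/wrist0.png');p=env.camera_params('wrist')
hsv=cv2.cvtColor(im,cv2.COLOR_BGR2HSV)
m=cv2.inRange(hsv,(18,120,120),(32,255,255));m[60:]=0;m[:,:130]=0;m[:,195:]=0
c=max(cv2.findContours(m,0,2)[0],key=cv2.contourArea)
P=onplane(c[:,0],p,.0605)[:,:2]; r=cv2.minAreaRect((P*1000).astype(np.float32));print('plate',r)
f=np.zeros_like(m);cv2.drawContours(f,[c],-1,255,-1)
f=cv2.erode(f,np.ones((3,3)));s=((f>0)&(m==0)); n,l,st,ce=cv2.connectedComponentsWithStats(s.astype(np.uint8))
k=1+np.argmax(st[1:,4]);v,u=np.where(l==k);Q=onplane(np.c_[u,v],p,.0605)[:,:2]*1000
ev,E=np.linalg.eigh(np.cov(Q.T));print('slot',len(Q),Q.mean(0),E[:,1],np.sqrt(ev*12),'angle from x',np.degrees(np.arctan2(E[1,1],E[0,1]))%180)
print('slot rect',cv2.minAreaRect(Q.astype(np.float32)))
print('plate z',np.nanmedian(W[m>0][:,2]))
# cover plane and rim, all cams
for n in('wrist0','scene0','side0'):
    W=np.load(n+'.npy');V=W.reshape(-1,3);V=V[np.isfinite(V[:,0])]
    b=V[(abs(V[:,0]-.58)<.2)&(V[:,1]>-.02)&(V[:,1]<.32)]
    k=b[(b[:,2]>.09)&(b[:,2]<.17)&(b[:,0]>.6)] if n!='side0' else b[:0]
    if len(k)>50:
        mu=np.median(k,0)
        for _ in range(8):
            g=k if _==0 else k[abs((k-mu)@nn)<.005]; mu=g.mean(0);nn=np.linalg.svd(g-mu,full_matrices=0)[2][2]
        print(n,'cover',len(g),mu,nn,'yaw',np.degrees(np.arctan2(nn[1],nn[0])),'tilt',np.degrees(np.arcsin(nn[2])),g.min(0),g.max(0))
    t=b[(b[:,2]>.066)&(b[:,2]<.0725)]
    if len(t)>50: print(n,'rim',len(t),cv2.minAreaRect((t[:,:2]*1000).astype(np.float32)),t.min(0),t.max(0))
E
```

```text
plate ((488.4830017089844, 149.3565673828125), (33.50104522705078, 37.35901641845703), 32.15542984008789)
slot 136 [488.47703969 149.45624249] [-0.54102402  0.84100714] [ 4.50191715 25.35894642] angle from x 122.75337578878948
slot rect ((488.4762268066406, 149.4230194091797), (4.460442066192627, 25.084775924682617), 32.697574615478516)
plate z 0.06013861470276094
wrist0 rim 1987 ((515.3919677734375, 109.1043701171875), (94.92322540283203, 162.34803771972656), 83.16099548339844) [0.42984543 0.05581876 0.0660003 ] [0.60017373 0.16487864 0.0724685 ]
scene0 rim 291 ((516.4265747070312, 149.36105346679688), (167.4479522705078, 161.5403594970703), 83.67852783203125) [0.42907895 0.05976005 0.06601279] [0.60502619 0.24001382 0.07248157]
side0 rim 359 ((513.9364013671875, 148.11715698242188), (169.6132354736328, 158.4335479736328), 83.1360092163086) [0.4263728  0.05510882 0.06605623] [0.58325255 0.23971914 0.07247109]
```

```bash
python3 - <<'E'
from h import *
y=np.radians(-6.6);ex=np.array([np.cos(y),np.sin(y),0]);ey=np.array([-ex[1],ex[0],0]);O=np.array([.4885,.1494,0])+.03*ex
H=O+.079*ex+[0,0,.0725];print('O',O,'hinge',H)
for n in('scene0','wrist0'):
    V=np.load(n+'.npy').reshape(-1,3);V=V[np.isfinite(V[:,0])]-H
    L=np.c_[V@ex,V@ey,V[:,2]]
    g=L[(abs(L[:,0])<.06)&(abs(L[:,1])<.09)&(L[:,2]>.01)&(L[:,2]<.18)]
    print(n,len(g),g.min(0),g.max(0))
    for a in np.arange(.01,.18,.03):
        k=g[(g[:,2]>=a)&(g[:,2]<a+.03)]
        if len(k)>5: print(a,len(k),np.percentile(k[:,0],[5,25,50,75,95]).round(4),np.percentile(k[:,1],[2,98]).round(3))
E
```

```text
O [0.51830118 0.14595189 0.        ] hinge [0.59677763 0.13687185 0.0725    ]
scene0 1212 [-0.02345    -0.08459522  0.01017948] [-0.001583    0.08452583  0.16799574]
0.01 223 [-0.0089 -0.0077 -0.0068 -0.0057 -0.0041] [-0.078  0.082]
0.04 239 [-0.0115 -0.0103 -0.0093 -0.0085 -0.0068] [-0.077  0.083]
0.06999999999999999 238 [-0.0145 -0.0131 -0.0121 -0.0108 -0.0096] [-0.078  0.083]
0.09999999999999999 247 [-0.0179 -0.0154 -0.0146 -0.0137 -0.0119] [-0.075  0.083]
0.13 244 [-0.0192 -0.0179 -0.0168 -0.0159 -0.014 ] [-0.076  0.082]
0.16 21 [-0.0205 -0.0191 -0.0185 -0.0171 -0.015 ] [-0.019  0.025]
wrist0 4484 [-0.01960159 -0.08333486  0.01068096] [3.83547431e-02 1.37041349e-04 1.57839079e-01]
0.01 90 [-0.0012  0.0001  0.0004  0.0007  0.001 ] [-0.081 -0.001]
0.04 302 [-0.0038 -0.0031 -0.0024 -0.0017 -0.0005] [-0.08  -0.008]
0.06999999999999999 260 [-0.0065 -0.0059 -0.0052 -0.0045 -0.0016] [-0.081 -0.006]
0.09999999999999999 1947 [-0.0088 -0.0058  0.0165  0.0271  0.035 ] [-0.075 -0.008]
0.13 1885 [-0.0159 -0.0145 -0.0129 -0.0112 -0.0096] [-0.081 -0.025]
```

The cover stands at about 85°. The housing yaw is about -6.6° and the slot lies +32.5° from world y. I'll close the fingers and go behind the cover, on its right half so the stud stays clear.

```bash
python3 -m creep '[[0,0.03,0,0,0,0],[0,0.06,0,0,0,0],[0,0.065,0,0,0,3],[0.01,0.065,0,0,0,6.6],[0.04,0.065,0.005,0,0,6.6],[0.07,0.063,0.015,0,0,6.6],[0.088,0.06,0.018,0,0,6.6],[0.088,0.06,0.018,0,0,6.6]]' 0 40
```

```text
clock: 0.95
tcp_pos: [0.6339, 0.0903, 0.2124]
orientation: [-0.001, 0.746, 0.666, -0.001]
wrist_force: [0.7, -1.0, -0.0]
finger_gap: -0.0
```

```bash
python3 -m creep '[[0,-0.027,0,0,0,0],[0,-0.0375,0,0,0,0],[0,-0.0545,0.0025,0,0,0],[0,-0.073,0.0075,0,0,0],[0,-0.091,0.015,0,0,0],[0,-0.108,0.025,0,0,0],[0,-0.123,0.0375,0,0,0],[0,-0.123,0.0375,0,0,0]]'
```

```text
clock: 1.75
tcp_pos: [0.5106, 0.1016, 0.1752]
orientation: [-0.001, 0.747, 0.665, -0.001]
wrist_force: [0.1, 0.3, 0.4]
finger_gap: -0.0
```

```bash
python3 -m creep '[[0,-0.0135,0.014,0,0,0],[0,-0.0245,0.03,0,0,0],[0,-0.0335,0.0475,0,0,0],[0,-0.039,0.0635,0,0,0],[0,-0.042,0.0755,0,0,0],[0,-0.044,0.087,0,0,0],[0,-0.0445,0.094,0,0,0],[0,-0.0445,0.097,0,0,0]]'; python3 - <<'E'
from h import *
im,d,W,p=cloud("wrist");np.save('w1.npy',W);cv2.imwrite('pics/w1.png',im)
E
```

```text
clock: 2.55
tcp_pos: [0.4691, 0.107, 0.0784]
orientation: [0.0, 0.747, 0.665, -0.0]
wrist_force: [-1.2, 0.2, 1.7]
finger_gap: -0.0001
```

View pics/w1.png

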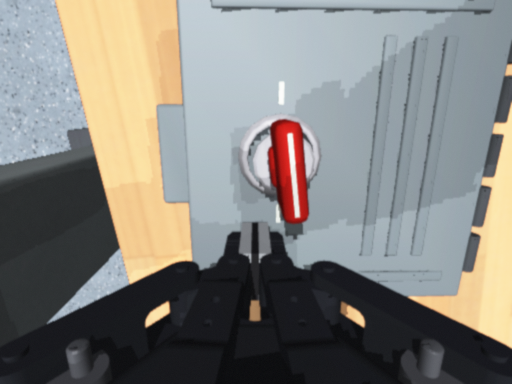

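The cover is nearly shut, with the white lines at (281,92) and (278,213) and the red wing centred near (290,170), slightly tilted. I'll press the cover down fully.

```bash
python3 -m creep '[[0,0,0.001,0,0,0],[0,0,0.002,0,0,0],[0,0,0.003,0,0,0],[0,0,0.004,0,0,0],[0,0,0.0045,0,0,0],[0,0,0.005,0,0,0],[0,0,0.005,0,0,0],[0,0,0.005,0,0,0]]'
```

```text
clock: 3.4
tcp_pos: [0.4691, 0.1073, 0.075]
orientation: [0.001, 0.747, 0.665, 0.001]
wrist_force: [-2.3, -0.9, 8.3]
finger_gap: -0.0003
```

```bash
python3 -m creep '[[0,0,-0.01,0,0,0],[0,0,-0.04,0,0,0],[0,0,-0.08,0,0,0],[0.01,0.0,-0.11,0,0,0],[0.02,0.01,-0.12,0,0,0],[0.02,0.015,-0.12,0,0,0],[0.02,0.015,-0.12,0,0,0],[0.02,0.015,-0.12,0,0,0]]'; python3 - <<'E'
from h import *
s=env.get_state();print(s['joint_pos'])
im,d,W,p=cloud("wrist");np.save('w2.npy',W);cv2.imwrite('pics/w2.png',im)
hsv=cv2.cvtColor(im,cv2.COLOR_BGR2HSV)
m=cv2.inRange(hsv,(0,150,70),(8,255,255))|cv2.inRange(hsv,(172,150,70),(180,255,255))
D=np.hypot(W[...,0]-.4885,W[...,1]-.1494)
m[~(D<.045)]=0
top=(m>0)
print('red z',np.nanpercentile(W[m>0][:,2],[5,50,95]))
# white stripe on wing top plane z=.120
w=cv2.inRange(hsv,(0,0,190),(180,60,255));w[~(D<.03)]=0
w=w&cv2.dilate(m,np.ones((5,5)))
n,l,st,ce=cv2.connectedComponentsWithStats(w)
for k in range(1,n):
    if st[k,4]<15: continue
    v,u=np.where(l==k);Q=onplane(np.c_[u,v],p,.120)[:,:2]*1000
    ev,E=np.linalg.eigh(np.cov(Q.T));print(st[k],Q.mean(0),np.sqrt(ev*12),np.degrees(np.arctan2(E[1,1],E[0,1]))%180, W[l==k][:,2].mean())
T=W[(m>0)&(W[...,2]>.113)];print('top',len(T),T.mean(0),cv2.minAreaRect((T[:,:2]*1000).astype(np.float32)))
C=W[(W[...,2]>.06)&(W[...,2]<.09)&(D<.08)&(D>.03)];mu=C.mean(0);nn=np.linalg.svd(C-mu,full_matrices=0)[2][2];print('cover',mu,nn)
E
```

```text
clock: 4.2
tcp_pos: [0.4847, 0.125, 0.1925]
orientation: [-0.001, 0.747, 0.665, -0.001]
wrist_force: [0.5, -0.1, -0.8]
finger_gap: -0.0001
[ 9.19395613e-02  1.87942686e-01 -2.14857673e-01  1.17078206e+00
 -1.48471353e-04  1.77814893e+00]
red z [0.10267714 0.11879619 0.12026898]
[243 138  15   5  20] [487.90040379 170.31125166] [ 2.32086721 11.4782131 ] 5.3983973782107455 0.07969204807719406
[250 148   7  38  81] [488.19838086 149.99752727] [ 1.61059557 29.63086736] 90.61050055997677 0.12018741507229326
[243 150   4  23  25] [481.9487325 154.6862054] [ 1.41267877 19.09970173] 87.86063235088412 0.0938126184434211
[262 154   2  15  15] [495.76423059 153.10488219] [ 0.668772   11.84413678] 89.43203516417334 0.09397731978413336
top 414 [0.48835262 0.15112056 0.11880118] ((488.0733642578125, 149.90003967285156), (9.916954040527344, 36.80475616455078), 0.5403741598129272)
cover [0.49929018 0.15636102 0.07493883] [-8.44208564e-03  6.86873658e-04  9.99964129e-01]
```

View pics/w2.png

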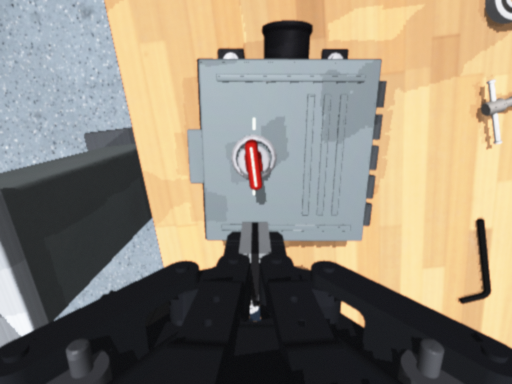

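The cover is shut: its plane is at z = 0.075 and level. The wing is centred at (254,165), at z = 0.120, about 0.6° from world y. I'll move over it with aligned, half-open jaws.

```bash
python3 -m creep '[[0.01,0.0,0,0,0,-3.5],[0.025,0.001,0,0,0,-7],[0.025,0.001,0.02,0,0,-7],[0.025,0.001,0.04,0,0,-7],[0.025,0.001,0.06,0,0,-7],[0.025,0.001,0.08,0,0,-7],[0.025,0.001,0.09,0,0,-7],[0.025,0.001,0.0955,0,0,-7]]' 0.045 20; python3 -m creep '[[0,0,0,0,0,0],[0,0,0,0,0,0],[0,0,0,0,0,0],[0,0,0,0,0,0],[0,0,0,0,0,0],[0,0,0,0,0,0],[0,0,0,0,0,0],[0,0,0,0,0,0]]' 0.008 20
```

```text
clock: 5.05
tcp_pos: [0.4884, 0.1497, 0.0968]
orientation: [-0.001, 0.705, 0.709, -0.001]
wrist_force: [-0.3, 0.4, 0.8]
finger_gap: 0.0451
clock: 5.85
tcp_pos: [0.4864, 0.15, 0.0983]
orientation: [-0.002, 0.704, 0.71, -0.002]
wrist_force: [-8.7, 0.9, 2.0]
finger_gap: 0.0097
```

The grip holds, and the -8.7 N in x says the stud axis is about 2 mm nearer the robot. I'll relax that.

```bash
python3 -m creep '[[0,-0.001,0,0,0,0],[0,-0.002,0,0,0,0],[0,-0.002,0,0,0,0],[0,-0.002,0,0,0,0],[0,-0.002,0,0,0,0],[0,-0.002,0,0,0,0],[0,-0.002,0,0,0,0],[0,-0.002,0,0,0,0]]' 0.008 60; python3 -c "
from h import *
s=env.get_state();print(np.round(s['wrist_force'],2),np.round(s['ft_torque'],3),s['tcp_pos'])"
```

```text
clock: 6.65
tcp_pos: [0.4864, 0.1501, 0.0986]
orientation: [-0.001, 0.705, 0.71, -0.001]
wrist_force: [-5.5, -0.0, 2.1]
finger_gap: 0.0088
[-5.52 -0.01  2.1 ] [-0.021  1.124 -0.067] [0.48635127 0.15007256 0.098576  ]
```

```bash
python3 -m creep '[[0,-0.001,0,0,0,0],[0,-0.002,0,0,0,0],[0,-0.003,0,0,0,0],[0,-0.003,0,0,0,0],[0,-0.003,0,0,0,0],[0,-0.003,0,0,0,0],[0,-0.003,0,0,0,0],[0,-0.003,0,0,0,0]]'; python3 -c "
from h import *
s=env.get_state();print(np.round(s['wrist_force'],2),np.round(s['ft_torque'],3),s['tcp_pos'])"
```

```text
clock: 7.45
tcp_pos: [0.4862, 0.1501, 0.0988]
orientation: [0.001, 0.705, 0.709, 0.001]
wrist_force: [5.8, -1.4, 1.5]
finger_gap: 0.0089
[ 5.76 -1.41  1.5 ] [-0.221 -1.041  0.076] [0.48621452 0.15005028 0.09884329]
```

```bash
python3 -m creep '[[0,0.0015,0,0,0,-6],[0,0.0015,0,0,0,-12],[0,0.0015,0,0,0,-18],[0,0.0015,0,0,0,-24],[0,0.0015,0,0,0,-29],[0,0.0015,0,0,0,-32.3],[0,0.0015,0,0,0,-32.3],[0,0.0015,0,0,0,-32.3]]'; python3 -c "
from h import *
s=env.get_state();print(np.round(s['wrist_force'],2),np.round(s['ft_torque'],3),s['tcp_pos']);q=s['orientation'];print(np.degrees(2*np.arctan2(q[2],q[1])),s['joint_pos'])"
```

```text
clock: 8.25
tcp_pos: [0.486, 0.15, 0.0982]
orientation: [-0.0, 0.48, 0.877, -0.0]
wrist_force: [2.8, -1.6, 2.2]
finger_gap: 0.0086
[ 2.83 -1.58  2.17] [-0.232 -0.368  0.024] [0.48596565 0.15001905 0.09823391]
122.62065499113096 [ 1.41532219e-01  2.68698237e-01 -3.55350801e-01  9.47171764e-01
 -1.04548360e-04  1.14299073e+00]
```

```bash
python3 -m creep '[[0,0,0.001,0,0,0],[0,0,0.002,0,0,0],[0,0,0.003,0,0,0],[0,0,0.004,0,0,0],[0,0,0.005,0,0,0],[0,0,0.006,0,0,0],[0,0,0.006,0,0,0],[0,0,0.006,0,0,0]]'; python3 -c "
from h import *
s=env.get_state();print(np.round(s['wrist_force'],2),np.round(s['ft_torque'],3),s['tcp_pos'])"
```

```text
clock: 9.05
tcp_pos: [0.486, 0.15, 0.0924]
orientation: [-0.0, 0.48, 0.878, -0.0]
wrist_force: [0.1, -1.4, 6.0]
finger_gap: 0.009
[ 0.09 -1.37  6.03] [-0.368  0.026  0.006] [0.4860469  0.15000057 0.09238535]
```

The force rises with the stud's own spring only, so the bar is in the slot. I'll push on to about 12.3 mm.

```bash
python3 -m creep '[[0,0,0.001,0,0,0],[0,0,0.002,0,0,0],[0,0,0.003,0,0,0],[0,0,0.004,0,0,0],[0,0,0.005,0,0,0],[0,0,0.006,0,0,0],[0,0,0.0066,0,0,0],[0,0,0.0066,0,0,0]]'; python3 -c "
from h import *
s=env.get_state();print(np.round(s['wrist_force'],2),np.round(s['ft_torque'],3),s['tcp_pos'])"
```

```text
clock: 9.85
tcp_pos: [0.486, 0.15, 0.0862]
orientation: [0.0, 0.479, 0.878, -0.0]
wrist_force: [-2.7, -1.4, 9.5]
finger_gap: 0.0087
[-2.67 -1.41  9.5 ] [-0.408  0.243 -0.023] [0.48604782 0.15002303 0.08620121]
```

```bash
python3 -m creep '[[0,0,0,0,0,5],[0,0,0,0,0,11],[0,0,0,0,0,17],[0,0,0,0,0,23],[0,0,0,0,0,29],[0,0,0,0,0,35],[0,0,0,0,0,40],[0,0,0,0,0,40]]'; python3 -c "
from h import *
s=env.get_state();print(np.round(s['wrist_force'],2),np.round(s['ft_torque'],3),s['tcp_pos'],s['joint_pos'][5]);q=s['orientation'];print(np.degrees(2*np.arctan2(q[2],q[1])))"
```

```text
clock: 10.65
tcp_pos: [0.4864, 0.1501, 0.0864]
orientation: [0.0, 0.751, 0.66, 0.0]
wrist_force: [-1.3, -1.7, 9.8]
finger_gap: 0.0091
[-1.27 -1.72  9.75] [-0.417  0.156 -0.034] [0.4863576  0.1500819  0.08639211] 1.8417140108308998
82.5885497793875
```

```bash
python3 -m creep '[[0,0,0,0,0,7],[0,0,0,0,0,14],[0,0,0,0,0,21],[0,0,0,0,0,28],[0,0,0,0,0,35],[0,0,0,0,0,42],[0,0,0,0,0,47],[0,0,0,0,0,49]]'; python3 -c "
from h import *
s=env.get_state();print(np.round(s['wrist_force'],2),np.round(s['ft_torque'],3),s['tcp_pos'],s['joint_pos'][5]);q=s['orientation'];print(np.degrees(2*np.arctan2(q[2],q[1])))"
python3 -m creep '[[0,0,0,0,0,1],[0,0,0,0,0,2],[0,0,0,0,0,2],[0,0,0,0,0,2],[0,0,0,0,0,2],[0,0,0,0,0,2],[0,0,0,0,0,2],[0,0,0,0,0,2]]'; python3 -c "
from h import *
s=env.get_state();print(np.round(s['wrist_force'],2),np.round(s['ft_torque'],3),s['tcp_pos'],s['joint_pos'][5]);q=s['orientation'];print(np.degrees(2*np.arctan2(q[2],q[1])))"
```

```text
clock: 11.45
tcp_pos: [0.4867, 0.1499, 0.0865]
orientation: [0.0, 0.957, 0.289, 0.001]
wrist_force: [-0.8, -2.4, 8.2]
finger_gap: 0.0088
[-0.77 -2.37  8.23] [-0.553  0.117  0.001] [0.48667115 0.14987914 0.08649054] 2.6975392814913297
33.54441977379356
clock: 12.25
tcp_pos: [0.4867, 0.1499, 0.0865]
orientation: [0.0, 0.962, 0.273, 0.001]
wrist_force: [0.1, -2.8, 10.0]
finger_gap: 0.0086
[ 0.07 -2.84  9.99] [-0.537  0.034 -0.018] [0.48668938 0.14986539 0.08649858] 2.729952442826959
31.684610742201887
```

```bash
for i in 1 ; do python3 -m creep '[[0,0,0,0,0,0.5],[0,0,0,0,0,1],[0,0,0,0,0,1.5],[0,0,0,0,0,2],[0,0,0,0,0,2.5],[0,0,0,0,0,2.5],[0,0,0,0,0,2.5],[0,0,0,0,0,2.5]]'; done; python3 -c "
from h import *
s=env.get_state();print(np.round(s['wrist_force'],2),np.round(s['ft_torque'],3),s['tcp_pos'],s['joint_pos'][5]);q=s['orientation'];print(np.degrees(2*np.arctan2(q[2],q[1])))"
```

```text
clock: 13.05
tcp_pos: [0.4867, 0.1499, 0.0865]
orientation: [0.0, 0.968, 0.252, 0.001]
wrist_force: [-0.8, -2.8, 9.3]
finger_gap: 0.0091
[-0.76 -2.81  9.32] [-0.537  0.093 -0.044] [0.48668071 0.14986655 0.08648751] 2.773568673338312
29.186504690203872
```

```bash
python3 -m creep '[[0,0,0,0,0,0.5],[0,0,0,0,0,1],[0,0,0,0,0,1.5],[0,0,0,0,0,2],[0,0,0,0,0,2],[0,0,0,0,0,2],[0,0,0,0,0,2],[0,0,0,0,0,2]]'; python3 -c "
from h import *
s=env.get_state();print(np.round(s['wrist_force'],2),np.round(s['ft_torque'],3),s['tcp_pos'],s['joint_pos'][5]);q=s['orientation'];print(np.degrees(2*np.arctan2(q[2],q[1])))
im,d,W,p=cloud('wrist');cv2.imwrite('pics/w3.png',im)"
```

```text
clock: 13.85
tcp_pos: [0.4867, 0.1498, 0.0865]
orientation: [0.0, 0.972, 0.235, 0.001]
wrist_force: [-0.0, -2.1, 9.3]
finger_gap: 0.0089
[-0.05 -2.1   9.26] [-0.559  0.067 -0.033] [0.48670942 0.14982732 0.08650271] 2.8084601395068307
27.18408323805514
```

View pics/w3.png

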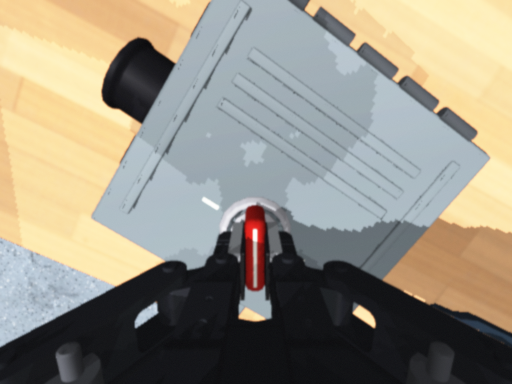

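```bash
python3 -m creep '[[0,0,0,0,0,0.5],[0,0,0,0,0,1],[0,0,0,0,0,1.5],[0,0,0,0,0,2],[0,0,0,0,0,2],[0,0,0,0,0,2],[0,0,0,0,0,2],[0,0,0,0,0,2]]'; python3 -c "
from h import *
W=np.load('w2.npy')
t=[];
im,d,W,p=cloud('wrist')
s=env.get_state();print(np.round(s['wrist_force'],2),np.round(s['ft_torque'],3),s['joint_pos'][5]);q=s['orientation'];print(np.degrees(2*np.arctan2(q[2],q[1])))
hsv=cv2.cvtColor(im,cv2.COLOR_BGR2HSV)
w=cv2.inRange(hsv,(0,0,150),(180,110,255));w[:222]=0;w[290:]=0;w[:,:244]=0;w[:,266:]=0
v,u=np.where(w>0);Q=onplane(np.c_[u,v],p,.1075)[:,:2]*1000
ev,E=np.linalg.eigh(np.cov(Q.T));print(len(Q),Q.mean(0),np.sqrt(ev*12),np.degrees(np.arctan2(E[1,1],E[0,1]))%180)
"
```

```text
clock: 14.7
tcp_pos: [0.4867, 0.1498, 0.0865]
orientation: [0.0, 0.976, 0.218, 0.001]
wrist_force: [0.8, -3.1, 9.7]
finger_gap: 0.0088
[ 0.13 -3.45  9.41] [-0.571  0.062 -0.02 ] 2.843361891982152
25.186643775345072
252 [488.42188638 149.66993231] [ 3.28443656 31.95647693] 24.792213889191146
```

Turned 97° with no stop felt. I'll ease up gently and feel whether the bar is held under the plate.

```bash
cat > st.py <<'E'
from h import *
s=env.get_state();q=s['orientation'];print(np.round(s['wrist_force'],2),np.round(s['ft_torque'],3),np.round(s['tcp_pos'],4),'ang',round(np.degrees(2*np.arctan2(q[2],q[1])),2),'j6',round(s['joint_pos'][5],3))
E
python3 -m creep '[[0,0,-0.0003,0,0,0],[0,0,-0.0006,0,0,0],[0,0,-0.0009,0,0,0],[0,0,-0.001,0,0,0],[0,0,-0.001,0,0,0],[0,0,-0.001,0,0,0],[0,0,-0.001,0,0,0],[0,0,-0.001,0,0,0]]';python3 st.py; python3 -m creep '[[0,0,-0.0003,0,0,0],[0,0,-0.0006,0,0,0],[0,0,-0.0009,0,0,0],[0,0,-0.001,0,0,0],[0,0,-0.001,0,0,0],[0,0,-0.001,0,0,0],[0,0,-0.001,0,0,0],[0,0,-0.001,0,0,0]]';python3 st.py
```

```text
clock: 15.55
tcp_pos: [0.4867, 0.1498, 0.0874]
orientation: [0.0, 0.976, 0.218, 0.001]
wrist_force: [-1.0, -3.2, 8.7]
finger_gap: 0.0086
[-0.97 -3.16  8.74] [-0.56   0.009 -0.001] [0.4867 0.1498 0.0874] ang 25.18 j6 2.843
clock: 16.35
tcp_pos: [0.4867, 0.1498, 0.0884]
orientation: [0.0, 0.976, 0.218, 0.001]
wrist_force: [-0.0, -2.4, 7.9]
finger_gap: 0.0091
[-0.03 -2.37  7.86] [-0.522  0.026 -0.053] [0.4867 0.1498 0.0884] ang 25.18 j6 2.843
```

```bash

python3 -m creep '[[0,0,-0.0003,0,0,0],[0,0,-0.0006,0,0,0],[0,0,-0.0009,0,0,0],[0,0,-0.0012,0,0,0],[0,0,-0.0012,0,0,0],[0,0,-0.0012,0,0,0],[0,0,-0.0012,0,0,0],[0,0,-0.0012,0,0,0]]';python3 st.py; python3 -m creep '[[0,0,-0.0003,0,0,0],[0,0,-0.0006,0,0,0],[0,0,-0.0009,0,0,0],[0,0,-0.001,0,0,0],[0,0,-0.001,0,0,0],[0,0,-0.001,0,0,0],[0,0,-0.001,0,0,0],[0,0,-0.001,0,0,0]]';python3 st.py
```

```text
clock: 17.15
tcp_pos: [0.4867, 0.1498, 0.0895]
orientation: [0.0, 0.976, 0.218, 0.001]
wrist_force: [0.2, -2.5, 7.2]
finger_gap: 0.009
[ 0.18 -2.52  7.23] [-0.54  -0.087 -0.06 ] [0.4867 0.1498 0.0895] ang 25.18 j6 2.843
clock: 17.95
tcp_pos: [0.4867, 0.1498, 0.0901]
orientation: [0.0, 0.976, 0.218, 0.0]
wrist_force: [1.7, -3.6, 5.5]
finger_gap: 0.009
[ 1.73 -3.58  5.47] [-0.654 -0.309  0.029] [0.4867 0.1498 0.0901] ang 25.18 j6 2.843
```

```bash

python3 -m creep '[[0,0,-0.0003,0,0,0],[0,0,-0.0006,0,0,0],[0,0,-0.0008,0,0,0],[0,0,-0.0008,0,0,0],[0,0,-0.0008,0,0,0],[0,0,-0.0008,0,0,0],[0,0,-0.0008,0,0,0],[0,0,-0.0008,0,0,0]]';python3 st.py
```

```text
clock: 18.75
tcp_pos: [0.4867, 0.1498, 0.0902]
orientation: [0.0, 0.976, 0.218, 0.0]
wrist_force: [4.3, -3.0, -0.7]
finger_gap: 0.009
[ 4.26 -2.99 -0.71] [-0.667 -0.905  0.046] [0.4867 0.1498 0.0902] ang 25.18 j6 2.843
```

The stud stops rising at z = 0.0902 and the net upward force is gone, so the bar is seated in the lock recess at about 9 mm. I'll release, lift and look.

```bash

python3 -m creep '[[0,0,0,0,0,0],[0,0,0,0,0,0],[0,0,0,0,0,0],[0,0,0,0,0,0],[0,0,0,0,0,0],[0,0,-0.01,0,0,0],[0,0,-0.03,0,0,0],[0,0,-0.06,0,0,0]]' 0.045; python3 -m creep '[[0,0,-0.02,0,0,0],[-0.01,0,-0.05,0,0,-8],[-0.02,0,-0.06,0,0,-16],[-0.02,0,-0.06,0,0,-24],[-0.02,0,-0.06,0,0,-32],[-0.02,0,-0.06,0,0,-40],[-0.02,0,-0.06,0,0,-40],[-0.02,0,-0.06,0,0,-40]]'; python3 - <<'E'
from h import *
im,d,W,p=cloud("wrist");cv2.imwrite('pics/w4.png',im)
hsv=cv2.cvtColor(im,cv2.COLOR_BGR2HSV)
m=cv2.inRange(hsv,(0,150,70),(8,255,255))|cv2.inRange(hsv,(172,150,70),(180,255,255))
D=np.hypot(W[...,0]-.4885,W[...,1]-.1494);m[~(D<.045)]=0
zt=np.nanpercentile(W[m>0][:,2],90)
T=W[(m>0)&(W[...,2]>zt-.005)];print('top z',zt,len(T),T.mean(0),cv2.minAreaRect((T[:,:2]*1000).astype(np.float32)))
C=W[(W[...,2]>.06)&(W[...,2]<.09)&(D<.08)&(D>.03)];mu=C.mean(0);nn=np.linalg.svd(C-mu,full_matrices=0)[2][2];print('cover',mu,nn)
E
```

```text
clock: 19.55
tcp_pos: [0.485, 0.1499, 0.1506]
orientation: [-0.0, 0.976, 0.218, -0.002]
wrist_force: [0.0, 0.8, 0.1]
finger_gap: 0.0449
clock: 20.35
tcp_pos: [0.4682, 0.1416, 0.2112]
orientation: [0.0, 0.843, 0.537, 0.0]
wrist_force: [-0.1, -0.1, -0.6]
finger_gap: 0.0451
top z 0.11105213773958218 310 [0.48854553 0.15096373 0.10983514] ((488.46234130859375, 150.25225830078125), (36.22624588012695, 9.119376182556152), 26.178375244140625)
cover [0.49980905 0.15371781 0.07495858] [-0.00880035  0.00123368  0.99996052]
```

View pics/w4.png

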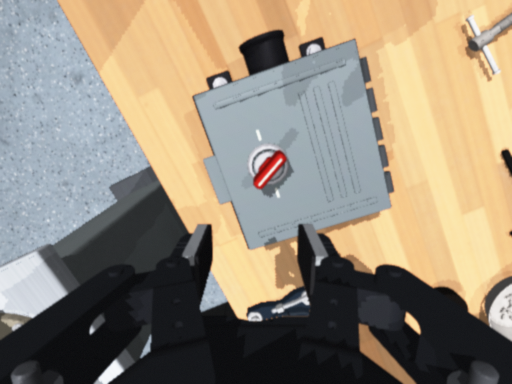

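The cover is shut and the wing at (269,170) has sat at the locked height since release. Its top is at z = 0.111, down 9.0 mm from 0.120, and the hand is clear. Handing in.

```bash
python3 -c "
from workcell import env
print(env.hand_in())"
```

```text
the job is handed in; nothing more can be done
None
```

The cover is shut and the stud is pushed in, turned clockwise and locked. I handed the job in at about 20 s of the 67 s allowed.

I measured the slot through the open cover at about 32.6° from world y. Then I pushed the cover shut, gripped the wing, turned it to the slot angle and pressed it in. The upward force never went above 10 N, in line with the stud's own spring, so the bar never stood on the plate.

**Checks that passed:**
- **Cover:** it lies level at z = 0.075 m.
- **Lock depth:** on easing up, the stud stopped rising at about 9 mm. After release the wing top read 0.111 m, down from 0.120 m, which is exactly the locked depth.
- **Surroundings:** the hand was clear of everything, and I never went near the loose things. I did not measure their positions again afterwards.

**Check that disagreed:** I never felt a clear end stop. The wing ended about 97° from the measured slot direction instead of 90°. The torque readings I took at the end of each step stayed at or below 0.06 N m, well under the 0.2 N m that would turn the plate. I can't explain the extra 7°, but the lock depth held.

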